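Lower the ratchet lamp arm

TASK

The ray lamp has been left tilted up on its ratchet stand. Press the yellow catch tab down until the pawl is fully free of the teeth, then push the red bar at the end of the arm down until the arm rests level, and leave it there with the catch still free. Only push with the fingers: do not raise the arm, do not force it while the catch is engaged, and leave the loose things on the bench where they are.

Things in the scene. Friction and masses are not known exactly. Their poses are not given: they have to be found in the camera images.
- stand: Fixed lamp stand: dark steel base plate 235 x 90 x 12 mm, grey hinge cheeks up to 122 mm high (50 mm over their outsides). Origin on the bench directly under the hinge axis; +x points along the arm (towards the red bar), z up, y along the hinge axis. Base plate from x = -163 to +72 mm. Bolted down; it stands in a different place and yaw each time.
- hinge (a point): Hinge axis of the arm, 110 mm above the stand's origin; same axes as the stand. The arm is an aluminium bar 22 mm wide, 16 mm high, from the hinge out to 190 mm; under it hangs a black ray lamp 74 x 56 x 62 mm, 83 to 157 mm from the hinge. A steel toothed disc on the arm, 140 mm over the teeth and 12 mm thick, is centred here.
- lamp_arm (a joint): Arm angle in rad: 0 = level on its rest (hard stop), larger = tilted up. Starts at 0.70 to 0.84. The hinge is stiff: the arm stays where it is left; 2 to 7 N down on the bar lowers it once the pawl is free. With the pawl engaged it can only move between about 0.68 and 0.87. It turns up to 1.0, but raising it above 0.93 is wrong.
- pawl (a joint): Pawl angle in rad: 0 = engaged (tooth blocked), 0.32 = fully free (hard stop); it clears the teeth from about 0.20. Its pivot is stiff: about 2 to 3 N on the tab moves it and it stays where it is left, there is no spring. It starts between 0 and 0.02. Brass pawl, pivot 60 mm behind (-x) the hinge and 45 mm above the bench.
- catch_tab (a point): Centre of the upper face of the yellow tab on the pawl's tail: 32 mm (along the stand's x) x 36 mm wide, 8 mm thick, 145 mm behind the hinge (stand -x) and 86 mm above the bench when engaged. Pressed to the stop it sinks 29 mm (to 57 mm above the bench) and moves 9 mm away from the hinge, on an arc about the pawl's pivot.
- push_bar (a point): Centre of the red round push bar across the arm's end: 18 mm diameter, 80 mm long along the stand's y, 190 mm from the hinge axis; it is 110 mm above the bench when the arm is level and swings about the hinge. Push its top (9 mm above this point) down.
- prism: Loose glass prism, triangular, 52 mm sides, 22 mm high; origin under its centre. Leave alone.
- block: Loose clear acrylic block 90 x 55 x 20 mm; origin under its centre. Leave alone.
- filter: Loose green colour filter in a black frame, 52 mm wide, 60 mm high, on a 26 x 56 mm foot; origin under its centre. Leave alone.
- mirror: Loose plane mirror 80 x 36 mm on a small wooden block; origin under the block's centre. Leave alone.
- weight: Loose brass weight, 36 mm diameter, 30 mm high; origin under its centre. Leave alone.
- ruler: Loose ruler 300 x 30 x 4 mm; origin under its centre. Leave alone.
- pencil: Loose red pencil 166 mm long, 8 mm thick; origin under its centre. Leave alone.

How it is judged:
By the outcome, as a careful person would: the job done as asked, in the order asked, and still so for the second after the job is handed in, with the robot touching nothing.
It also fails if it takes over 45 s, if anything falls off the work surface, if the arm or the gripper's body presses on something with over 40 N, if the wrist force passes 120 N, or if a joint passes its speed limit or range.

ROBOT

A 6-joint arm with a two-finger parallel gripper is mounted at the origin on the work surface. World frame = base frame: x ahead of the robot, y to its left, z up, the work surface at z = 0. Lengths are in m, angles in rad, forces in N, time in s.
With the tool pointing down it reaches from about 0.3 to 0.75 m from the base axis. Payload 8.5 kg.
Tool frame: the origin (TCP) lies between the finger pads; the fingertips stand 25 mm ahead of it and the grasp point (between the pads) lies 6 mm ahead of it; y points along the fingers, z is the direction in which the jaws open and shut, and the axes are right-handed (so a half turn about y gives the same grasp; the last joint's range is limited). The gripper opens to 85 mm and grips with 20 to 120 N. Pads are 22 mm wide; open, the fingers measure 114 mm over their backs; the gripper's body (76 mm by 85 mm) begins 54 mm behind the grasp point. The pads swing forward as they close: fully open they stand 13 mm farther back than shut.
Start: joints at [-1.532, 0.381, 1.297, -0, 1.464, -0.215], TCP at [0.138, -0.532, 0.256] pointing down, gripper open.
Joint ranges: [-3.11, 3.11], [-0.89, 2.33], [0.22, 2.48], [-1.42, 4.56], [0.17, 2.85], [-2.88, 2.88]. Speed limits (rad/s): [2.39, 2.39, 3.14, 3.14, 3.14, 3.14].

INTERFACE

Orientations are given as a rotation vector (axis times angle).
In Python, from workcell import manip gives the robot as it stands.
- The arm moves only by the tool carry_out, never from a script. Its argument "motion" is a list that holds one entry, the list of rows, each a list of 7 numbers: the shift along the tool's x, y, z in cm, then the turn, a rotation vector about the tool's x, y, z in rad, then the gripper command: -1 is fully open, 1 is shut, values between are in proportion. In form: [[[tx, ty, tz, wx, wy, wz, fingers], ...]]. A call has exactly 5 rows; each row is the pose to reach, as a shift and turn from the pose commanded when the call began, along the tool's axes at that moment; what a row does not reach only later rows make up. A row lasts 1/12 s, in which the tool goes at most 41.7 mm and 7.16 degrees, less where a joint would pass 70% of its speed; a pose out of reach is approached as far as the arm can. A call with a gripper value outside its range is refused whole. The fingers move at their own pace and stop on an object; "force" is the grip in N (left out, the last holds). Time passes only in rows, so rows that repeat a pose let the fingers close, or fill a call up. It gives the time, the measured TCP pose, the force and the opening at its end, in the units of the state.
- manip.observe(): the state, without advancing time (a new reading comes with each control period).
- manip.snapshot(name): name is "scene" or "top"; returns a dict with "pixels" (384x512x3 uint8, red, green, blue), "depth" (384x512 float32, m along the optical axis (not along the pixel's ray), 0 where there is no reading), "K" (3x3 intrinsics, pixels), "R" (3x3) and "t" (3): a world point X has camera coordinates R X + t. Camera axes: x right, y down, z forward; pixel columns grow to the right and rows downward; lengths in m; the calibration is good to about 2 mm. A picture is of the moment at which its call begins.
- manip.finish_job(): hands the job in, once; it reports no verdict.
Trained networks look in the newest picture that a camera, given by its name, has taken for a name from the list of things; names that differ only in an ending like _2 or _b are one class to them, and where a whole thing is asked for, a point or a joint stands for the part that bears it (a point fixed in the world has none). Each returns a list of dicts, best first, with "conf" (0 to 1); they miss things now and then, are a little off and sometimes report something else, mostly with a low value. They report only what shows in the picture. A call takes as long as a camera call.
- manip.masks_of(camera, name): "pixels" (384x512 bool, what is visible of it) and "uv" ([column, row] in pixels, amid what is visible of it).
The state is a dict: "time_s": time; "joint_pos": joint angles; "dq": joint speeds; "tau": joint torques, N m; "position": TCP position; "eef_rot": TCP orientation; "ft_force": force on the tool from outside, world axes, zero at the start; "ft_torque": the same for the moment, N m; "gripper_width": opening from 0.0 (shut) to 1.0 (fully open).
Only numpy, scipy, OpenCV 4.12 (cv2) and the standard library are available. Lean on these libraries where they do the work, as an engineer would, in place of code of your own. Each camera call takes 0.05 s, during which the arm holds its last target.

## Working session

There is one attempt and no reset: what is moved stays moved. The work goes in short steps, Python scripts to look and compute and a tool call to move; the robot and the scene stay as the last step left them, time stands still between calls to the robot, and variables do not carry over. Pictures are saved under pics/ and viewed, and the job is handed in when it is done.

Besides the shell and the picture viewer there is one more tool, called as name(argument=value, ...) on one line, values as JSON. carry_out: Moves the arm, as the interface text tells. Its arguments: {"type":"object","properties":{"motion":{"type":"array","items":{"type":"array","items":{"type":"array","items":{"type":"number"}}}},"force":{"type":"number"}},"required":["motion"]}

```bash
ls; mkdir -p pics; cat > h.py <<'E'
from workcell import manip
import numpy as np, cv2
from scipy.spatial.transform import Rotation as Ro
def save(s,n,sc=1.5):
    cv2.imwrite('pics/'+n,cv2.resize(s['pixels'][:,:,::-1],None,fx=sc,fy=sc))
def pts(s,m):
    v,u=np.nonzero(m&(s['depth']>0)); z=s['depth'][v,u]
    c=np.linalg.inv(s['K'])@np.vstack([u*z,v*z,z])
    return (s['R'].T@(c-s['t'][:,None])).T
E
python3 - <<'E'
from h import *
o=manip.observe(); print({k:np.round(v,3).tolist() for k,v in o.items()})
for c in ('scene','top'):
    s=manip.snapshot(c); save(s,c+'0.png')
    for n in ('catch_tab','push_bar','stand','pawl','lamp_arm','weight','mirror','filter','block','prism','ruler','pencil'):
        for d in manip.masks_of(c,n)[:2]:
            p=pts(s,d['pixels'])
            if len(p): print(c,n,round(d['conf'],2),np.round(d['uv']),len(p),np.round(np.median(p,0),3),np.round(np.percentile(p,[3,97],axis=0),3).tolist())
E
```

```text
pics
{'time_s': 0.0, 'joint_pos': [-1.532, 0.381, 1.298, -0.0, 1.464, -0.215], 'dq': [-0.001, -0.002, -0.001, -0.001, -0.001, -0.001], 'tau': [0.001, -44.846, -23.127, -0.0, 0.005, 0.0], 'position': [0.138, -0.532, 0.256], 'eef_rot': [-0.266, 2.088, -2.085], 'ft_force': [-0.391, 0.802, -0.121], 'ft_torque': [0.015, 0.012, 0.009], 'gripper_width': 0.999}
scene catch_tab 0.81 [206. 189.] 465 [ 0.546 -0.175  0.083] [[0.517, -0.236, 0.011], [0.572, -0.135, 0.12]]
scene push_bar 0.7 [266. 148.] 2177 [ 0.52  -0.007  0.163] [[0.464, -0.133, 0.066], [0.539, 0.068, 0.244]]
scene stand 0.62 [281. 166.] 9342 [0.52  0.038 0.008] [[0.369, -0.219, -0.001], [0.581, 0.282, 0.221]]
scene pawl 0.65 [205. 189.] 423 [ 0.547 -0.175  0.083] [[0.518, -0.234, 0.016], [0.572, -0.137, 0.12]]
scene lamp_arm 0.64 [267. 147.] 2130 [ 0.52  -0.006  0.164] [[0.467, -0.133, 0.069], [0.539, 0.068, 0.244]]
scene lamp_arm 0.51 [320. 145.] 274 [0.442 0.188 0.029] [[0.417, 0.173, 0.005], [0.464, 0.204, 0.062]]
scene weight 0.45 [245. 146.] 36 [ 0.398 -0.034  0.031] [[0.387, -0.044, 0.027], [0.406, -0.023, 0.036]]
scene m
[... 1865 characters left out ...]
or 0.74 [304. 258.] 316 [ 0.423 -0.197  0.03 ] [[0.385, -0.217, 0.002], [0.452, -0.179, 0.039]]
top filter 0.76 [146. 252.] 274 [0.439 0.182 0.021] [[0.415, 0.169, 0.006], [0.463, 0.195, 0.063]]
top block 0.74 [251. 163.] 792 [ 0.659 -0.049  0.02 ] [[0.63, -0.09, 0.016], [0.689, -0.007, 0.024]]
top block 0.42 [306. 256.] 334 [ 0.423 -0.198  0.03 ] [[0.388, -0.217, -0.0], [0.451, -0.179, 0.039]]
top prism 0.56 [183. 183.] 212 [0.605 0.095 0.022] [[0.593, 0.075, 0.005], [0.627, 0.114, 0.025]]
top ruler 0.65 [387. 239.] 1493 [ 0.462 -0.401  0.005] [[0.324, -0.427, 0.0], [0.602, -0.376, 0.009]]
top pencil 0.47 [308. 168.] 276 [ 0.641 -0.207  0.007] [[0.625, -0.28, -0.002], [0.66, -0.133, 0.012]]
```

View pics/scene0.png

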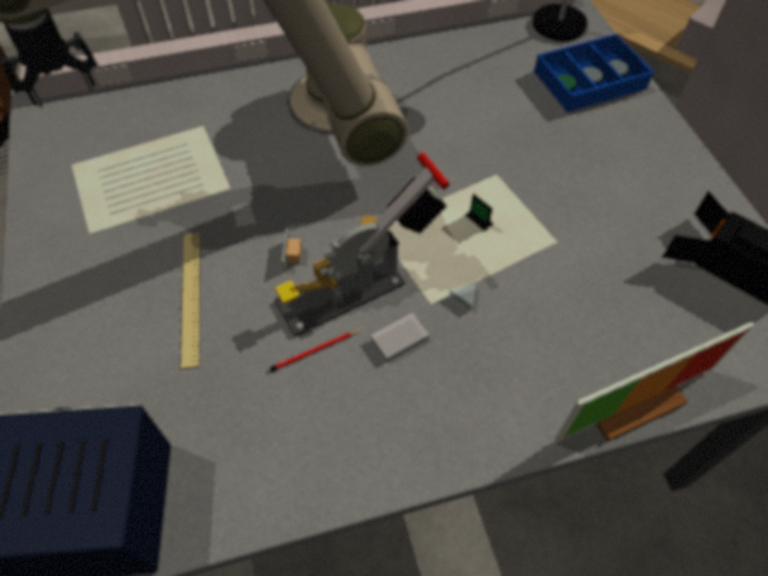

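View pics/top0.png

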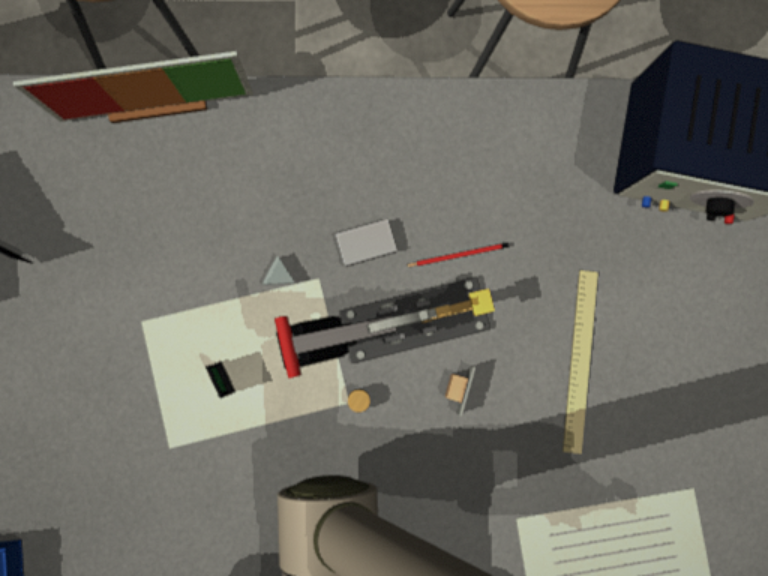

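```bash
python3 - <<'E'
from h import *
for c in ('scene','top'):
    s=manip.snapshot(c); hsv=cv2.cvtColor(s['pixels'],cv2.COLOR_RGB2HSV)
    h,S,v=cv2.split(hsv)
    for n,m in (('yellow',(h>20)&(h<33)&(S>150)&(v>100)),('red',((h<6)|(h>174))&(S>130)&(v>70))):
        k,l,st,ce=cv2.connectedComponentsWithStats(m.astype(np.uint8))
        for i in range(1,k):
            if st[i,4]>25:
                p=pts(s,l==i); print(c,n,np.round(ce[i]),st[i,4],np.round(np.median(p,0),3),np.round(np.percentile(p,[4,96],axis=0),3).tolist())
E
```

```text
scene yellow [191. 194.] 147 [ 0.559 -0.223  0.085] [[0.541, -0.238, 0.08], [0.575, -0.207, 0.089]]
scene red [288. 113.] 164 [0.495 0.056 0.243] [[0.456, 0.044, 0.236], [0.528, 0.068, 0.246]]
scene red [208. 233.] 163 [ 0.643 -0.203  0.009] [[0.629, -0.266, 0.002], [0.656, -0.138, 0.012]]
scene red [485. 228.] 33 [0.874 0.427 0.138] [[0.871, 0.405, 0.099], [0.878, 0.445, 0.148]]
scene red [468. 237.] 30 [0.881 0.379 0.134] [[0.878, 0.361, 0.075], [0.884, 0.402, 0.149]]
top yellow [442. 136.] 29 [ 0.719 -0.538  0.036] [[0.712, -0.545, 0.03], [0.724, -0.533, 0.039]]
top yellow [321. 199.] 106 [ 0.56  -0.225  0.085] [[0.545, -0.239, 0.082], [0.572, -0.209, 0.089]]
top red [59. 68.] 435 [0.873 0.383 0.063] [[0.866, 0.352, 0.023], [0.879, 0.434, 0.126]]
top red [486. 146.] 35 [ 0.694 -0.646  0.036] [[0.689, -0.653, 0.026], [0.701, -0.638, 0.041]]
top red [306. 169.] 173 [ 0.641 -0.204  0.008] [[0.626, -0.269, -0.0], [0.654, -0.138, 0.011]]
top red [191. 231.] 358 [0.487 0.056 0.242] [[0.453, 0.044, 0.167], [0.523, 0.071, 0.246]]
```

The scene picture shows the yellow tab at about (191,194) and the raised red bar at (288,113). In the top picture they are at (321,199) and (191,231). Both views agree within a few mm: tab top at z≈0.085, bar top at z≈0.245. Next I'll refine the frame and work out the moves.

```bash
cat >> h.py <<'E'
def blobs(c):
    s=manip.snapshot(c); h,S,v=cv2.split(cv2.cvtColor(s['pixels'],cv2.COLOR_RGB2HSV)); out={}
    for n,m in (('tab',(h>20)&(h<33)&(S>150)&(v>100)),('bar',((h<6)|(h>174))&(S>130)&(v>70))):
        k,l,st,ce=cv2.connectedComponentsWithStats(m.astype(np.uint8))
        for i in range(1,k):
            if st[i,4]>20:
                p=pts(s,l==i); q=np.median(p,0)
                if 0.35<q[0]<0.62 and -.3<q[1]<.2 and q[2]>.03: out[n]=p[np.abs(p[:,2]-q[2])<.012]
    return s,out
E
python3 - <<'E'
from h import *
for c in ('scene','top'):
    s,b=blobs(c); ctr={}
    for n,p in b.items():
        r=cv2.minAreaRect((p[:,:2]*1000).astype(np.float32)); ctr[n]=np.array(r[0])
        print(c,n,np.round(r[0],1),np.round(r[1],1),round(r[2],1),'z med/max',np.round([np.median(p[:,2]),np.percentile(p[:,2],95)],4))
    d=ctr['bar']-ctr['tab']; print('yaw',np.degrees(np.arctan2(d[1],d[0])),'dist',np.hypot(*d))
R=Ro.from_rotvec(manip.observe()['eef_rot']).as_matrix(); print(R.round(3))
E
```

```text
scene tab [ 557.  -221.9] [38.  32.9] 11.8 z med/max [0.0852 0.0885]
scene bar [491.1  56.9] [77.1 15.9] 14.1 z med/max [0.2429 0.2464]
yaw 103.29225026839357 dist 286.47842797064516
top tab [ 555.7 -223.3] [32.3 31.1] 12.2 z med/max [0.0846 0.0876]
top bar [488.  56.] [78.1 16.8] 13.5 z med/max [0.2427 0.2456]
yaw 103.62314445645093 dist 287.3340970304534
[[-0.968  0.     0.251]
 [-0.251 -0.    -0.968]
 [-0.    -1.     0.   ]]
```

carry_out(motion=[[[-3.5,0,-1.4,0,0,0,1],[-7,0,-2.8,0,0,0,1],[-10.5,0,-4.2,0,0,0,1],[-14,0,-5.6,0,0,0,1],[-17,0,-7,0,0,0,1]]], force=40)

```text
time_s: 1.92
position: [0.2866, -0.4205, 0.2564]
eef_rot: [-0.266, 2.086, -2.086]
ft_force: [-0.3, -0.8, -0.5]
gripper_width: 0.3
```

carry_out(motion=[[[-3.5,0,-1.4,0,0,0,1],[-7,0,-2.8,0,0,0,1],[-10.5,0,-4.2,0,0,0,1],[-14,0,-5.6,0,0,0,1],[-17,0,-7,0,0,0,1]]])

```text
time_s: 2.33
position: [0.4337, -0.3099, 0.2564]
eef_rot: [-0.266, 2.086, -2.086]
ft_force: [-0.9, -0.7, -0.3]
gripper_width: -0.002
```

carry_out(motion=[[[-3.5,0,-1.2,0,0,0,1],[-7,0,-2.5,0,0,0,1],[-10.5,0,-3.7,0,0,0,1],[-14.3,0,-5,0,0,0,1],[-14.3,0,-5,0,0,0,1]]])

```text
time_s: 2.75
position: [0.5619, -0.2231, 0.2557]
eef_rot: [-0.27, 2.084, -2.081]
ft_force: [-0.4, -0.4, -0.8]
gripper_width: -0.001
```

carry_out(motion=[[[0.2,3,0.1,0,0,0,1],[0.4,6,0.2,0,0,0,1],[0.4,9,0.2,0,0,0,1],[0.4,12,0.2,0,0,0,1],[0.4,13,0.2,0,0,0,1]]])

```text
time_s: 3.17
position: [0.5529, -0.2293, 0.1223]
eef_rot: [-0.272, 2.093, -2.084]
ft_force: [-0.5, 0.3, -0.1]
gripper_width: -0.001
```

```bash
python3 - <<'E'
from h import *
for c in ('scene','top'):
    s=manip.snapshot(c)
    im=s['pixels'][130:270,110:300] if c=='scene' else s['pixels'][130:270,220:410]
    cv2.imwrite(f'pics/{c}1.png',cv2.resize(im[:,:,::-1],None,fx=4,fy=4,interpolation=cv2.INTER_CUBIC))
o=manip.observe(); print(o['position'],o['ft_force'])
E
```

```text
[ 0.5539316  -0.22997802  0.12496053] [-0.98607221  0.81422836  0.63830123]
```

View pics/scene1.png

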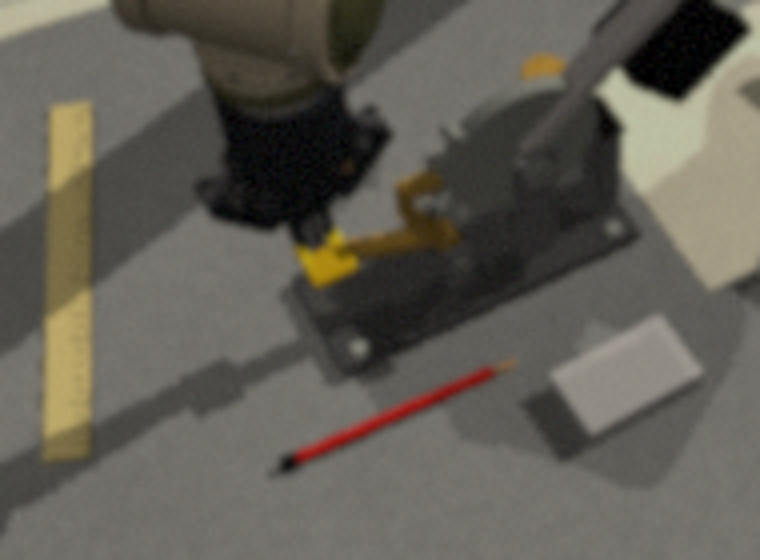

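View pics/top1.png

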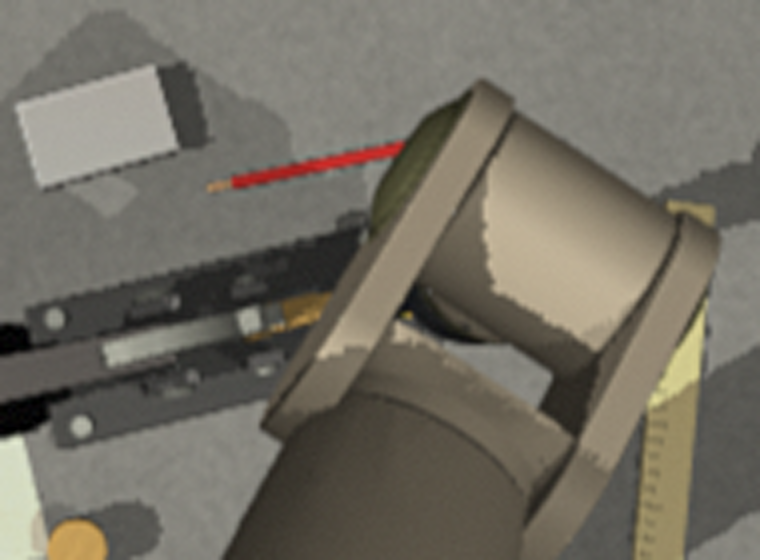

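The closed tip hangs just above the tab, at (310,230) in the scene crop with the tab at (325,258). Now I'll press in steps while watching the force.

carry_out(motion=[[[-0.2,0.4,0,0,0,0,1],[-0.3,0.8,0,0,0,0,1],[-0.3,1.2,0,0,0,0,1],[-0.3,1.6,0,0,0,0,1],[-0.3,1.8,0,0,0,0,1]]])

```text
time_s: 3.68
position: [0.5577, -0.2297, 0.1085]
eef_rot: [-0.265, 2.084, -2.087]
ft_force: [0.9, -3.0, 2.9]
gripper_width: 0.0
```

carry_out(motion=[[[0,0.2,0.1,0,0,0,1],[0,0.4,0.1,0,0,0,1],[0,0.6,0.2,0,0,0,1],[0,0.8,0.2,0,0,0,1],[0,1.0,0.3,0,0,0,1]]])

```text
time_s: 4.1
position: [0.5585, -0.2326, 0.0985]
eef_rot: [-0.265, 2.085, -2.087]
ft_force: [1.4, -2.2, 2.5]
gripper_width: 0.002
```

carry_out(motion=[[[0,0.2,0.1,0,0,0,1],[0,0.4,0.1,0,0,0,1],[0,0.6,0.2,0,0,0,1],[0,0.8,0.2,0,0,0,1],[0,0.9,0.2,0,0,0,1]]])

```text
time_s: 4.52
position: [0.5588, -0.2344, 0.0891]
eef_rot: [-0.266, 2.086, -2.087]
ft_force: [1.6, -3.4, 3.1]
gripper_width: -0.001
```

carry_out(motion=[[[0,0.1,0,0,0,0,1],[0,0.2,0,0,0,0,1],[0,0.3,0,0,0,0,1],[0,0.4,0,0,0,0,1],[0,0.4,0,0,0,0,1]]])

```text
time_s: 4.93
position: [0.5586, -0.2342, 0.0851]
eef_rot: [-0.266, 2.087, -2.086]
ft_force: [0.8, -3.4, 2.3]
gripper_width: -0.004
```

carry_out(motion=[[[0,0.1,0,0,0,0,1],[0,0.2,0,0,0,0,1],[0,0.2,0,0,0,0,1],[0,0.3,0,0,0,0,1],[0,0.3,0,0,0,0,1]]])

```text
time_s: 5.35
position: [0.5588, -0.2343, 0.0827]
eef_rot: [-0.266, 2.086, -2.086]
ft_force: [-0.2, -3.9, 5.2]
gripper_width: 0.001
```

carry_out(motion=[[[0,0.1,0,0,0,0,1],[0,0.1,0,0,0,0,1],[0,0.2,0,0,0,0,1],[0,0.2,0,0,0,0,1],[0,0.2,0,0,0,0,1]]])

```text
time_s: 5.77
position: [0.559, -0.2344, 0.082]
eef_rot: [-0.265, 2.084, -2.087]
ft_force: [-2.2, -2.3, 15.6]
gripper_width: 0.001
```

The force rose from 3 to 16 N at a tip height of 0.057, so the pawl is on its stop. I'll lift straight off and look.

carry_out(motion=[[[0,-0.5,0,0,0,0,1],[0,-2,0,0,0,0,1],[0,-5,0,0,0,0,1],[0,-9,0,0,0,0,1],[0,-13,0,0,0,0,1]]])

```text
time_s: 6.18
position: [0.5578, -0.2329, 0.2104]
eef_rot: [-0.27, 2.092, -2.083]
ft_force: [0.7, -0.0, 0.0]
gripper_width: -0.004
```

carry_out(motion=[[[0,-2,0,0,0,0,1],[0,-5,0,0,0,0,1],[0,-8,0,0,0,0,1],[0,-10,0,0,0,0,1],[0,-10,0,0,0,0,1]]])

```text
time_s: 6.6
position: [0.5591, -0.2337, 0.3142]
eef_rot: [-0.262, 2.081, -2.087]
ft_force: [-0.0, 0.2, 0.0]
gripper_width: 0.001
```

```bash
python3 - <<'E'
from h import *
for c in ('scene','top'):
    s,b=blobs(c)
    for n,p in b.items():
        r=cv2.minAreaRect((p[:,:2]*1000).astype(np.float32))
        print(c,n,np.round(r[0],1),np.round(r[1],1),np.round([np.median(p[:,2]),np.percentile(p[:,2],5),np.percentile(p[:,2],95)],4))
    if c=='scene': cv2.imwrite('pics/scene2.png',cv2.resize(s['pixels'][90:250,120:320][:,:,::-1],None,fx=3.7,fy=3.7,interpolation=cv2.INTER_CUBIC))
o=manip.observe(); print(o['position'],o['ft_force'],o['joint_pos'])
E
```

```text
scene tab [ 559.9 -228.2] [34.4 31.8] [0.0577 0.0526 0.0632]
scene bar [489.6  57.4] [78.5 15.6] [0.2431 0.2367 0.2459]
top bar [487.9  56.6] [78.1 16. ] [0.2427 0.2392 0.2455]
[ 0.55846259 -0.23348481  0.30970749] [-0.01546312  0.108139   -0.27853227] [-5.91613418e-01  4.53806423e-01  1.02580942e+00  6.60628101e-04
  1.66377660e+00  7.24876149e-01]
```

View pics/scene2.png

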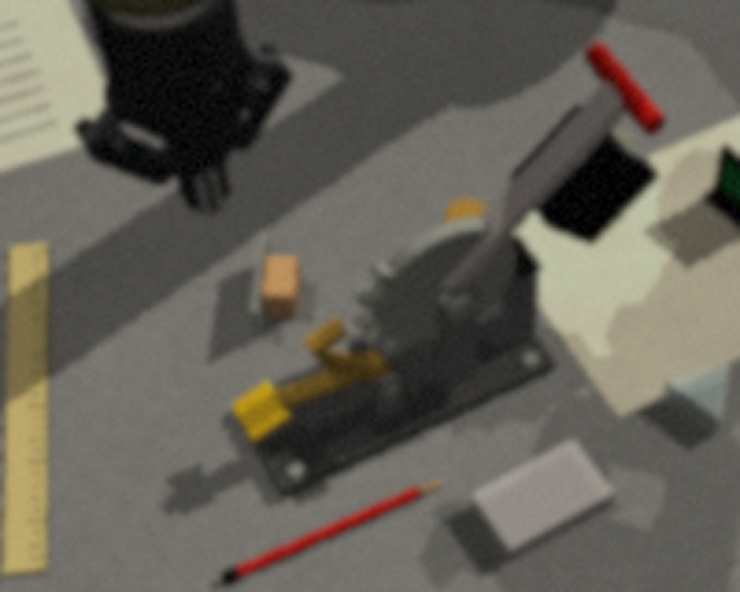

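The tab top now measures z=0.0577 (expected 0.057). In the crop the brass pawl, near (330,340), stands clear of the teeth. The bar hasn't moved and nothing else has shifted. Now to the bar.

carry_out(motion=[[[-0.1,0,-3,0,0,0,1],[-0.2,0,-6,0,0,0,1],[-0.3,0,-9,0,0,0,1],[-0.3,0,-12,0,0,0,1],[-0.3,0,-15,0,0,0,1]]])

```text
time_s: 7.12
position: [0.5227, -0.0864, 0.3082]
eef_rot: [-0.271, 2.091, -2.085]
ft_force: [1.2, 0.5, 0.1]
gripper_width: -0.001
```

carry_out(motion=[[[-0.1,0,-3.5,0,0,0,1],[-0.2,0,-7,0,0,0,1],[-0.3,0,-11,0,0,0,1],[-0.3,0,-15,0,0,0,1],[-0.3,0,-15,0,0,0,1]]])

```text
time_s: 7.53
position: [0.4864, 0.0633, 0.3089]
eef_rot: [-0.277, 2.088, -2.081]
ft_force: [1.0, -0.2, 0.2]
gripper_width: 0.003
```

```bash
python3 - <<'E'
from h import *
o=manip.observe(); p=o['position']; print(p,o['ft_force'])
ex=np.array([-.233,.972]);ey=np.array([-.972,-.233]);d=p[:2]-[.489,.057];print('rel bar stand x,y',d@ex,d@ey)
s=manip.snapshot('scene'); cv2.imwrite('pics/scene3.png',cv2.resize(s['pixels'][50:230,160:380][:,:,::-1],None,fx=3.3,fy=3.3,interpolation=cv2.INTER_CUBIC))
E
```

```text
[0.4863502  0.06326131 0.30888823] [ 0.97862092 -0.21676084  0.2165458 ]
rel bar stand x,y 0.006703397950520432 0.0011167241706803582
```

View pics/scene3.png

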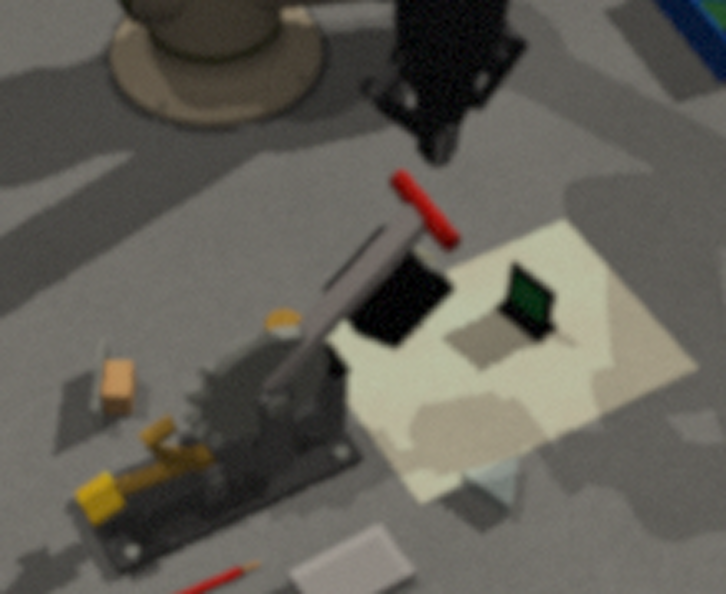

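carry_out(motion=[[[0,1,0.2,0,0,0,1],[0,2,0.2,0,0,0,1],[0,3,0.2,0,0,0,1],[0,3.6,0.2,0,0,0,1],[0,3.8,0.2,0,0,0,1]]])

```text
time_s: 8.0
position: [0.4892, 0.0552, 0.2704]
eef_rot: [-0.27, 2.09, -2.087]
ft_force: [0.4, 0.4, 0.8]
gripper_width: 0.004
```

carry_out(motion=[[[0,0.3,-0.2,0,0,0,1],[0,0.7,-0.5,0,0,0,1],[0,1.1,-0.9,0,0,0,1],[0,1.5,-1.2,0,0,0,1],[0,2.0,-1.5,0,0,0,1]]])

```text
time_s: 8.42
position: [0.4861, 0.0709, 0.2526]
eef_rot: [-0.264, 2.086, -2.085]
ft_force: [-0.8, 3.4, 6.6]
gripper_width: -0.001
```

carry_out(motion=[[[0,0.8,-0.5,0,0,0,1],[0,1.6,-1.0,0,0,0,1],[0,2.4,-1.4,0,0,0,1],[0,3.2,-1.8,0,0,0,1],[0,4.0,-2.1,0,0,0,1]]])

```text
time_s: 8.83
position: [0.4806, 0.0925, 0.2125]
eef_rot: [-0.265, 2.088, -2.082]
ft_force: [-1.2, 4.6, 6.8]
gripper_width: -0.0
```

carry_out(motion=[[[0,0.8,-0.3,0,0,0,1],[0,1.6,-0.5,0,0,0,1],[0,2.4,-0.7,0,0,0,1],[0,3.2,-0.9,0,0,0,1],[0,4.0,-1.0,0,0,0,1]]])

```text
time_s: 9.25
position: [0.478, 0.1017, 0.1722]
eef_rot: [-0.266, 2.088, -2.083]
ft_force: [-0.5, 3.8, 4.8]
gripper_width: -0.004
```

carry_out(motion=[[[0,0.5,-0.1,0,0,0,1],[0,1.0,-0.1,0,0,0,1],[0,1.5,-0.1,0,0,0,1],[0,2.0,-0.2,0,0,0,1],[0,2.3,-0.2,0,0,0,1]]])

```text
time_s: 9.67
position: [0.4776, 0.1023, 0.1488]
eef_rot: [-0.266, 2.086, -2.086]
ft_force: [0.7, 3.2, 4.3]
gripper_width: -0.003
```

carry_out(motion=[[[0,0.1,0,0,0,0,1],[0,0.2,0,0,0,0,1],[0,0.3,0,0,0,0,1],[0,0.4,0,0,0,0,1],[0,0.4,0,0,0,0,1]]])

```text
time_s: 10.08
position: [0.4776, 0.1022, 0.1452]
eef_rot: [-0.266, 2.086, -2.086]
ft_force: [0.3, 2.3, 1.5]
gripper_width: -0.003
```

carry_out(motion=[[[0,0.1,0,0,0,0,1],[0,0.1,0,0,0,0,1],[0,0.2,0,0,0,0,1],[0,0.3,0,0,0,0,1],[0,0.3,0,0,0,0,1]]])

```text
time_s: 10.5
position: [0.4777, 0.1022, 0.1435]
eef_rot: [-0.265, 2.085, -2.086]
ft_force: [-4.8, 1.9, 16.2]
gripper_width: -0.002
```

carry_out(motion=[[[0,0.1,0,0,0,0,1],[0,0.1,0,0,0,0,1],[0,0.1,0,0,0,0,1],[0,0.1,0,0,0,0,1],[0,0.1,0,0,0,0,1]]])

```text
time_s: 10.92
position: [0.4777, 0.1022, 0.1433]
eef_rot: [-0.264, 2.085, -2.086]
ft_force: [-9.0, 2.6, 26.8]
gripper_width: 0.003
```

carry_out(motion=[[[0,-0.5,0,0,0,0,1],[0,-1.5,0,0,0,0,1],[0,-4,0,0,0,0,1],[0,-7,0,0,0,0,1],[0,-10,0,0,0,0,1]]])

```text
time_s: 11.33
position: [0.4773, 0.1018, 0.2419]
eef_rot: [-0.268, 2.087, -2.088]
ft_force: [0.5, -0.1, -0.2]
gripper_width: -0.0
```

carry_out(motion=[[[0,-3,0,0,0,0,1],[0,-6,0,0,0,0,1],[0,-9,0,0,0,0,1],[0,-11,0,0,0,0,1],[0,-11,0,0,0,0,1]]])

```text
time_s: 11.75
position: [0.4785, 0.1018, 0.3551]
eef_rot: [-0.258, 2.081, -2.086]
ft_force: [0.0, -0.3, 0.3]
gripper_width: -0.004
```

```bash
python3 - <<'E'
from h import *
for c in ('scene','top'):
    s,b=blobs(c)
    for n,p in b.items():
        r=cv2.minAreaRect((p[:,:2]*1000).astype(np.float32))
        print(c,n,np.round(r[0],1),np.round(r[1],1),np.round([np.median(p[:,2]),np.percentile(p[:,2],5),np.percentile(p[:,2],95)],4))
    save(s,c+'4.png')
o=manip.observe(); print(o['position'],o['ft_force'])
E
```

```text
scene tab [ 559.3 -228.6] [33.2 31. ] [0.0587 0.0529 0.0634]
scene bar [479.5 102.3] [80.1 14.8] [0.1185 0.112  0.1221]
top tab [ 557.6 -231.4] [33.7 29.6] [0.0584 0.0529 0.0629]
[0.47766953 0.1019053  0.35100691] [ 1.0956282  -0.73722705 -0.6622112 ]
```

View pics/scene4.png

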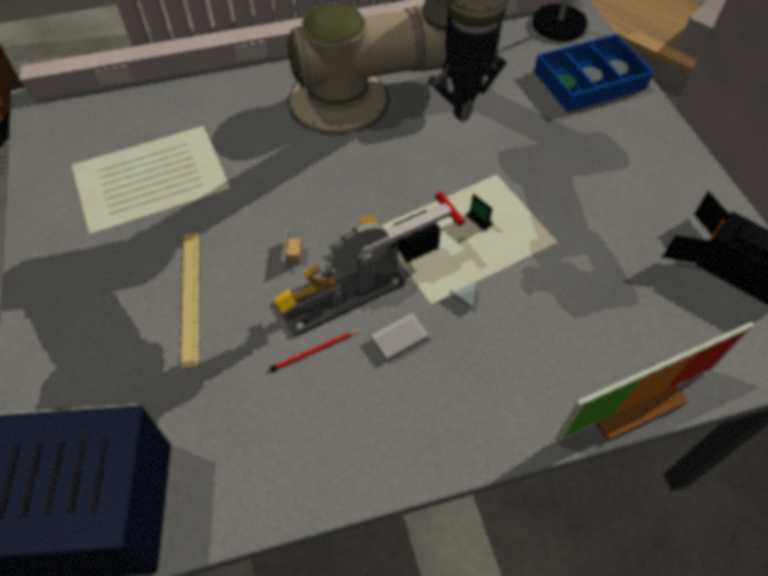

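View pics/top4.png

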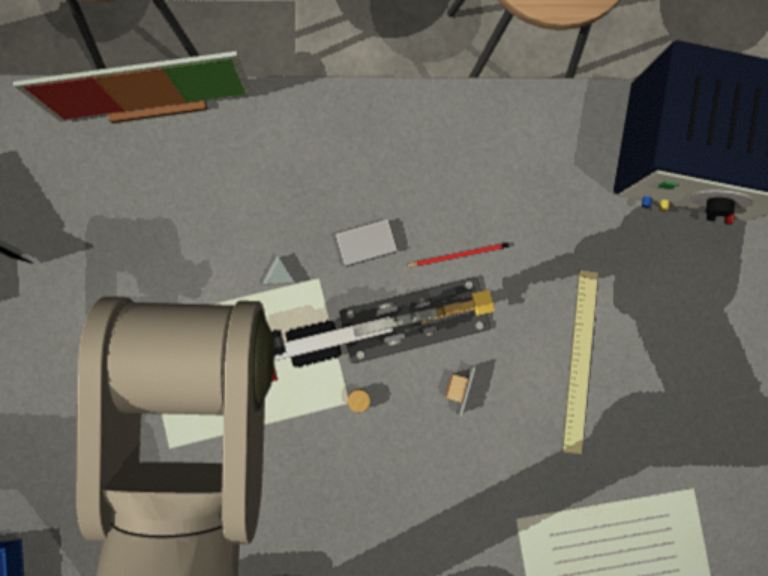

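```bash
python3 - <<'E'
from h import *
ex=np.array([-.2335,.9724])
H=np.array([.5565,-.2225])+.145*ex
P=[]
for i in range(3):
  for c in ('scene','top'):
    s,b=blobs(c); p=b['tab']; P.append(p)
    if c=='scene' and i==0: cv2.imwrite('pics/scene5.png',cv2.resize(s['pixels'][120:240,170:330][:,:,::-1],None,fx=4.5,fy=4.5,interpolation=cv2.INTER_CUBIC))
p=np.vstack(P); x=(p[:,:2]-H)@ex
a=np.polyfit(x,p[:,2],1); print('tab tilt rad',np.arctan(a[0]),'ctr x',(x.min()+x.max())/2,np.percentile(x,[2,98]),'z at -.154',np.polyval(a,-.154))
print(manip.observe()['time_s'])
E
```

```text
tab tilt rad 0.2852105396572514 ctr x -0.1518840511580135 [-0.16703759 -0.13824014] z at -.154 0.05794882326588301
12.15
```

View pics/scene5.png

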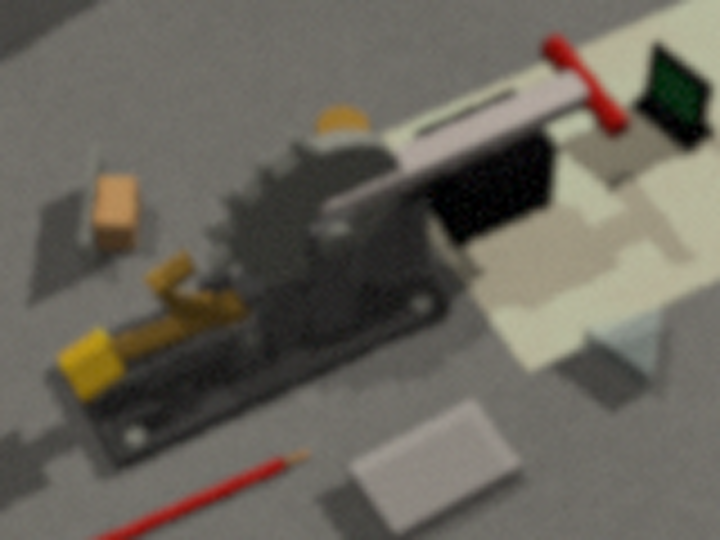

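The arm is level, the pawl is clear of the teeth, and the bench items are where they were. Handing in.

```bash
python3 -c "
from workcell import manip
print(manip.finish_job(), manip.observe()['time_s'])"
```

```text
the job is handed in; nothing more can be done
the job is handed in; nothing more can be done
```

The lamp arm is down level on its rest with the catch still free, and I handed the job in after about 12 s of robot time.

- **Catch:** I pressed the yellow tab down with the closed fingertips. It moved at about 3 N and came up against its stop at 16 N, with the tip at z = 57 mm.
- **Arm:** I then pushed the red bar down along its arc at about 2–7 N until it met the hard stop. I pressed on to 27 N to confirm the stop, then lifted clear.

**Last checks:**
- The bar top measured z ≈ 0.1185 m in the scene camera (0.119 m means level). The robot hid the bar from the top camera, so only one camera gives this figure. The fingertip height at the stop, about 0.118 m, agrees.
- The tab centre measured about 58 mm, against 57 mm at the stop. The fitted tab tilt read 0.285 rad, a little under the nominal 0.32. I put that down to noise, and it is well past the 0.20 rad needed to clear the teeth; the picture shows the pawl clear.
- The loose things look unmoved in both views, and the gripper was well above the bench, touching nothing.

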